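# Lock the polishing wheel at working height

## Robot

A 7-joint arm with a two-finger parallel gripper is mounted at the origin on the work surface. World frame = base frame: x ahead of the robot, y to its left, z up, the work surface at z = 0. Lengths are in m, angles in rad, forces in N, time in s.
With the tool pointing down it reaches from about 0.4 to 0.9 m from the base axis. Payload 5.5 kg.
Tool frame: the origin (TCP) lies midway between the tips of the shut fingers; the grasp point (between the pads) lies 19 mm behind it (manip.grip_depth is the distance from the TCP to the grasp point, in m); z points along the fingers, x is the direction in which the jaws open and shut, and the axes are right-handed (so a half turn about z gives the same grasp; the last joint's range is limited). The gripper opens to 92 mm and grips with 3 to 60 N. Pads are 19 mm wide; open, the fingers measure 130 mm over their backs; the gripper's body (75 mm by 190 mm) begins 47 mm behind the grasp point.
Start: joints at [1.391, 0.501, -0.427, 1.55, 0.221, 1.138, -0.21], TCP at [0.279, -0.587, 0.194] pointing down, gripper open.
Joint ranges: [-2.88, 2.88], [-0.31, 2.03], [-1.54, 1.56], [0.2, 2.42], [-1.41, 4.55], [0.19, 2.02], [-2.57, 2.57]. Speed limits (rad/s): [2.57, 2.57, 3.14, 3.14, 3.14, 3.14, 3.14].

## Interface

Orientations are given as a unit quaternion [x, y, z, w].
In Python, from bench import manip, effector, viewer gives the robot as it stands. Calls block until the motion is done:
- manip.move_pose(position, orientation): joint-space move of the TCP to a pose.
- manip.servo_line(position, ori=None, vel=0.15): straight line of the TCP; ori=None keeps the orientation; vel is the mean speed in m/s.
- manip.movej(angles): joint-space move.
- effector.open_jaws() and effector.close(f_grip=None): open the fingers fully, or close them until they stop; f_grip is the grip in N (None keeps the last).
- manip.sleep(seconds).
- manip.solve_ik(position, orientation): joint angles nearest the present ones, or None.
- viewer.get_image(name): name is "scene" or "side" or "wrist"; returns the picture (420x560x3 uint8, red, green, blue); there is no depth.
- viewer.get_calibration(name): a dict with "vfov" (degrees; the focal length in pixels is half the picture's height over the tangent of half this angle, whatever the lens; pixels are square), "cx", "cy" (the principal point, pixels), "dist_coeffs" ([k1, k2, p1, p2, k3] as OpenCV has them; the pictures are not rectified), "eye" and "attitude" of the camera in the world. Camera axes: x right, y down, z forward; pixel columns grow to the right and rows downward; lengths in m; the calibration is good to about 2 mm. A picture is of the moment at which its call begins: read the wrist's pose just before it. get_calibration takes no time and is no camera call; for the wrist camera it gives the pose at the moment of the call.
A pose or a line that the arm cannot do raises manip.PlanningError and nothing moves.
- manip.hand_in(): hands the job in, once; it reports no verdict.
Readings, each from a call of its own:
- manip.current_clock(): time.
- manip.current_q(): joint angles.
- manip.current_joint_velocities(): joint speeds.
- manip.current_tau(): joint torques, N m.
- manip.current_tool_pos(): TCP position.
- manip.current_tcp_rot(): TCP orientation.
- manip.current_force(): force on the tool from outside, world axes, zero at the start.
- manip.current_wrist_torque(): the same for the moment, N m.
- manip.current_finger_gap(): finger opening in m.
Only numpy, scipy, OpenCV 4.12 (cv2) and the standard library are available. Lean on these libraries where they do the work, as an engineer would, in place of code of your own. Each camera call takes 0.05 s, during which the arm holds its last target.

## Task

On the polishing-spindle stand, press the spring-loaded slide down by its two flat wings, with the cam lever still open, until its underside is level with the top of the black rubber marker ring on the post. Keep it held there while you swing the cam lever fully shut against the collar, and do not shut the lever at any other height. Finish while still holding: the hand stays on the slide at the ring with the lever shut; leave the jar, the steel block and the hammer where they are.

Things in the scene. Friction and masses are not known exactly. Their poses are not given: they have to be found in the camera images.
- stand: Bench stand of a polishing spindle, fixed: grey base plate 200 x 190 x 16 mm, upright steel post 18 mm diameter, 143 mm high. Origin on the post's axis at bench level; z up. The slide's arm with handpiece and wheel reaches to -x (handpiece axis 97 mm out, parallel to y); the two wings lie along +y and -y; the cam lever is on the +y side. A wooden rest, 62 mm high, stands under the wheel.
- marker: Black rubber marker ring on the post, 25 mm outside diameter, 5 mm high, fixed; does not obstruct the slide. Origin at the centre of its TOP face, 18 to 34 mm below the raised slide's underside.
- slide (a joint): How far the slide is pressed down, m: 0 = raised by its internal spring against the top stop, 0.040 = bottom stop. Upward spring force about 2.5 N at the top, growing by 120 N/m; it springs back up if let go with the lever open. The slide moves straight down the post and cannot turn.
- cam_lever (a joint): Opening of the cam lever, rad: 0 = fully shut (upright beside the collar), 0.55 = fully open (leaning to the stand's +y). Starts at 0.42 to 0.55, stays where it is left, takes 1.5 N at its tip, rising to 5 N near shut; it rides on the slide. Shut, its cam clamps the slide to the post by several newtons of friction; a firm push or pull still moves it.
- slide_edge (a point): Centre of the slide's underside (round aluminium hub, 36 mm diameter, 26 mm high): this goes level with the marker ring's top. Axes as the stand's. Above it: the wing tops 26 mm up, then the collar tube, 26 mm diameter, from 26 to 62 mm up, capped.
- wing_lever_side (a point): Point on the flat top of the wing below the lever, 48 mm to +y of the post's axis. Each wing is 34 mm wide (stand x), 10 mm thick and reaches 60 mm out from the axis; its top is level with the hub's top.
- wing_plain_side (a point): The same point on the other wing, 48 mm to -y.
- collar (a point): Centre of the collar tube on the slide (26 mm diameter), 18 mm above the wing tops. Two fingers standing on the wings, one each side along y, can squeeze lever and collar together: shut, they span 36 mm, from y = -13 to +22.5 mm; with the lever fully open 50 mm, from y = -13 to +37 mm.
- lever_tip (a point): Middle of the outer face of the lever near its upper end. The lever is a steel plate 20 mm wide (x), 7 mm thick; its pivot is parallel to stand x, 19 mm to +y of the post's axis and 7 mm above the wing tops; the plate reaches 28 mm beyond the pivot.
- paste_jar: Bystander: amber glass jar with metal lid, 56 mm diameter, 55 mm high. Origin under its centre.
- bench_block: Bystander: loose steel bench block, 70 x 70 x 20 mm. Origin under its centre.
- hammer: Bystander: small hammer lying on the bench, 200 mm long along its x, head at +x.

How it is judged:
By the outcome, as a careful person would: the job done as asked, in the order asked, and still so for the second after the job is handed in, while the arm keeps its last pose, push and grip.
It also fails if it takes over 38 s, if anything falls off the work surface, if the arm or the gripper's body presses on something with over 40 N, if the wrist force passes 120 N, or if a joint passes its speed limit or range.

## Working session

There is one attempt and no reset: what is moved stays moved. The work goes in short steps, each a Python script; the robot and the scene stay as the last script left them, time stands still between calls to the robot, and variables do not carry over. Pictures are saved under pics/ and viewed, and the job is handed in when it is done.

```bash
ls; mkdir -p pics; python3 - <<'E'
from bench import manip, effector, viewer
import cv2
print(manip.current_clock(), manip.current_tool_pos(), manip.current_tcp_rot(), manip.current_finger_gap(), manip.grip_depth)
for n in ["scene","side","wrist"]:
    print(n, viewer.get_calibration(n))
    cv2.imwrite(f"pics/{n}0.png", viewer.get_image(n)[:,:,::-1])
E
```

```text
pics
0.0 [ 0.27811516 -0.58666786  0.19320283] [ 8.45139495e-01 -5.34544988e-01 -7.90724050e-04 -5.15185936e-04] 0.09205907191021236 0.0188
scene {'vfov': 49.710636963300615, 'cx': 287.7318052714774, 'cy': 208.72502776572753, 'dist_coeffs': array([-0.00798938,  0.        ,  0.        ,  0.        ,  0.        ]), 'eye': array([ 1.06158213, -0.59325977,  0.61737388]), 'attitude': array([ 0.83554184,  0.25860843, -0.1412854 , -0.46371321])}
side {'vfov': 51.86569260269631, 'cx': 281.0355876219807, 'cy': 209.6138605106712, 'dist_coeffs': array([-0.09372209,  0.        ,  0.        ,  0.        ,  0.        ]), 'eye': array([ 0.44442871, -0.77631697,  0.73889197]), 'attitude': array([ 0.88296939, -0.08215443,  0.04471919, -0.46001728])}
wrist {'vfov': 61.89137430888951, 'cx': 280.05006564608243, 'cy': 210.42201242518513, 'dist_coeffs': array([0.02523445, 0.        , 0.        , 0.        , 0.        ]), 'eye': array([ 0.33581448, -0.55814146,  0.38525467]), 'attitude': array([ 0.83862988, -0.53071194, -0.06584986,  0.10348216])}
```

View pics/scene0.png

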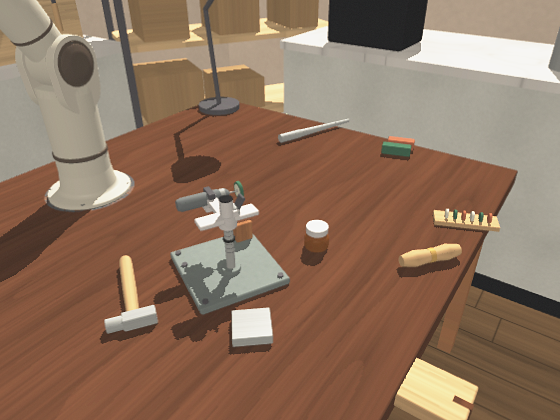

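View pics/side0.png

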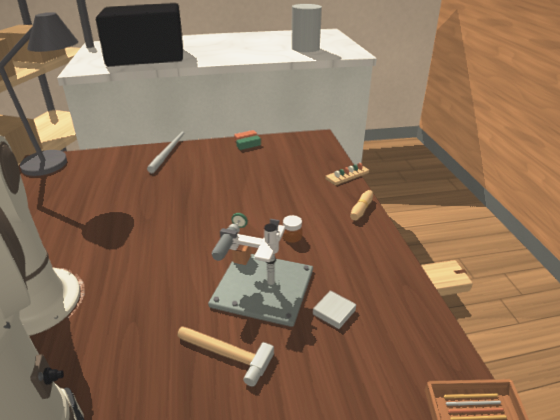

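View pics/wrist0.png

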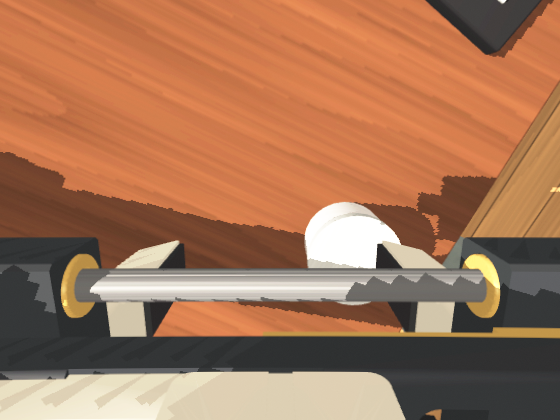

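The scene view shows the stand, with the post at about (230,240), the slide at (227,210) and the jar at (316,236). The side view shows the post at (271,270) and the slide at (268,245). The wrist camera isn't looking at the stand. I'll enlarge both fixed views.

```bash
python3 - <<'E'
import cv2
a=cv2.imread("pics/scene0.png")[165:315,160:300]; b=cv2.imread("pics/side0.png")[195:335,195:335]
cv2.imwrite("pics/s0c.png",cv2.resize(a,None,fx=4,fy=4,interpolation=cv2.INTER_CUBIC)); cv2.imwrite("pics/d0c.png",cv2.resize(b,None,fx=4,fy=4,interpolation=cv2.INTER_CUBIC))
E
```

```text
(no output)
```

View pics/s0c.png

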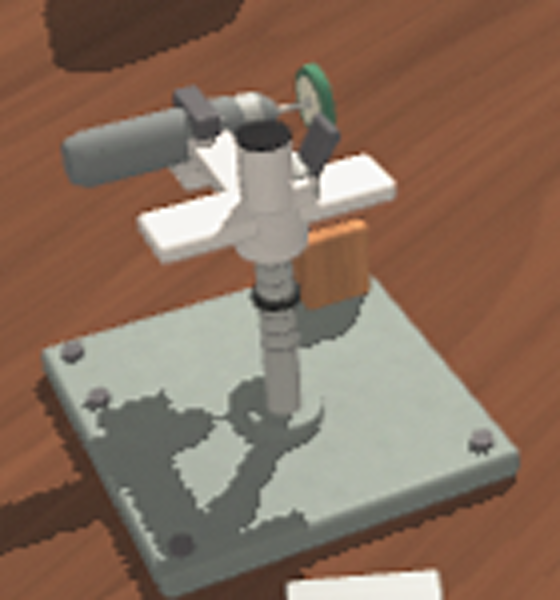

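View pics/d0c.png

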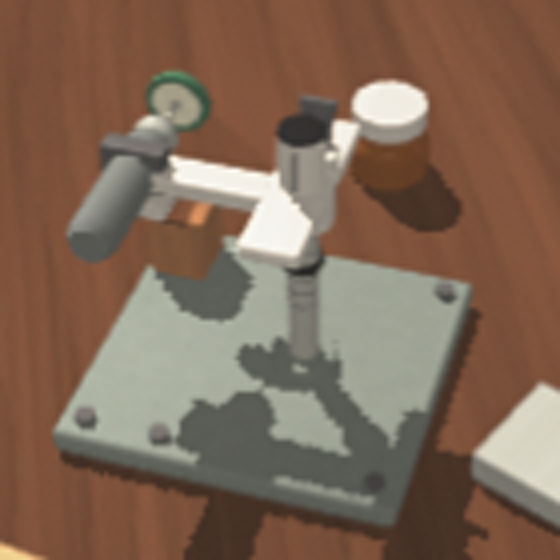

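```bash
cat > h.py <<'E'
import numpy as np, cv2
from scipy.spatial.transform import Rotation as R
def K(c):
    f=210/np.tan(np.radians(c['vfov'])/2); return np.array([[f,0,c['cx']],[0,f,c['cy']],[0,0,1.]])
def ray(c,p):
    u=cv2.undistortPoints(np.array([[p]],float),K(c),c['dist_coeffs'])[0,0]
    d=R.from_quat(c['attitude']).apply([u[0],u[1],1.]); return np.array(c['eye']),d/np.linalg.norm(d)
def onz(c,p,z):
    e,d=ray(c,p); return e+d*(z-e[2])/d[2]
def proj(c,P):
    Rm=R.from_quat(c['attitude']).inv(); rv=Rm.as_rotvec(); t=-Rm.apply(c['eye'])
    return cv2.projectPoints(np.array(P,float).reshape(-1,1,3),rv,t,K(c),c['dist_coeffs'])[0][:,0]
def tri(rs):
    A=np.zeros((3,3));b=np.zeros(3)
    for e,d in rs:
        M=np.eye(3)-np.outer(d,d);A+=M;b+=M@e
    X=np.linalg.solve(A,b); return X,[np.linalg.norm((np.eye(3)-np.outer(d,d))@(X-e)) for e,d in rs]
E
python3 - <<'E'
from bench import manip, viewer
from h import *
cs=viewer.get_calibration("scene");cd=viewer.get_calibration("side")
S=lambda x,y:(160+x/4-.375,165+y/4-.375); D=lambda x,y:(195+x/4-.375,195+y/4-.375)
print("plate scene",[onz(cs,S(*p),.016).round(4) for p in [(45,353),(163,575),(518,455)]])
print("plate side",[onz(cd,D(*p),.016).round(4) for p in [(57,437),(390,512),(470,288)]])
for n,a,b in [("postbase",(284,408),(304,357)),("capcentre",(266,136),(302,130)),("ring",(276,298),(302,262)),("wheel",(316,95),(176,100))]:
    X,r=tri([ray(cs,S(*a)),ray(cd,D(*b))]);print(n,X.round(4),np.round(r,4))
T=R.from_quat(manip.current_tcp_rot());w=viewer.get_calibration("wrist")
print("cam in tool",T.inv().apply(w['eye']-manip.current_tool_pos()),(T.inv()*R.from_quat(w['attitude'])).as_matrix().round(3))
E
```

```text
plate scene [array([ 0.415 , -0.0895,  0.016 ]), array([ 0.5845, -0.1763,  0.016 ]), array([ 0.6726, -0.0135,  0.016 ])]
plate side [array([ 0.4121, -0.0928,  0.016 ]), array([ 0.5843, -0.1788,  0.016 ]), array([ 0.6691, -0.0151,  0.016 ])]
postbase [ 0.5578 -0.0592  0.022 ] [0.0015 0.0015]
capcentre [ 0.5591 -0.0571  0.1851] [0.0002 0.0002]
ring [ 0.558  -0.0578  0.0925] [0.0001 0.0001]
wheel [0.5007 0.0458 0.1395] [0.0011 0.0011]
cam in tool [-0.00144937 -0.06433628 -0.19195916] [[ 1.    -0.001  0.001]
 [ 0.001  0.97   0.243]
 [-0.001 -0.243  0.97 ]]
```

```bash
python3 - <<'E'
from bench import manip, viewer
from h import *
P=np.array([.5585,-.0575,.11])
w=viewer.get_calibration("wrist");T=R.from_quat(manip.current_tcp_rot())
off=T.inv().apply(w['eye']-manip.current_tool_pos()); CR=T.inv()*R.from_quat(w['attitude'])
q0=np.array(manip.current_q()); out=[]
for az in range(-130,-9,15):
  for dist in (.26,.3,.34):
    for el in (15,20,25,30,35,40):
      for up in (8,16,22):
        e=np.radians(el);a=np.radians(az)
        C=P+dist*np.array([np.cos(e)*np.cos(a),np.cos(e)*np.sin(a),np.sin(e)])
        # camera axis depression el+up; x right horizontal
        dep=np.radians(el+up); f=np.array([-np.cos(a),-np.sin(a),0]); z=f*np.cos(dep)+np.array([0,0,-np.sin(dep)])
        x=np.cross(f,[0,0,1.]); y=np.cross(z,x)
        Rc=R.from_matrix(np.c_[x,y,z]); Rt=Rc*CR.inv(); t=C-Rt.apply(off)
        if t[2]<.05: continue
        q=manip.solve_ik(t,Rt.as_quat())
        if q is not None: out.append((el,az,dist,up,t.round(3),np.abs(np.array(q)-q0).max().round(2)))
print(len(out))
for o in out[:40]:print(o)
E
```

```text
272
(15, -130, 0.26, 8, array([ 0.514, -0.113,  0.084]), np.float64(1.2))
(15, -130, 0.26, 16, array([ 0.504, -0.124,  0.06 ]), np.float64(1.12))
(20, -130, 0.26, 8, array([ 0.512, -0.115,  0.09 ]), np.float64(1.14))
(20, -130, 0.26, 16, array([ 0.501, -0.127,  0.068]), np.float64(1.04))
(20, -130, 0.26, 22, array([ 0.492, -0.139,  0.052]), np.float64(0.96))
(25, -130, 0.26, 8, array([ 0.511, -0.116,  0.097]), np.float64(1.07))
(25, -130, 0.26, 16, array([ 0.499, -0.13 ,  0.076]), np.float64(0.96))
(25, -130, 0.26, 22, array([ 0.489, -0.142,  0.062]), np.float64(0.87))
(30, -130, 0.26, 8, array([ 0.511, -0.116,  0.103]), np.float64(0.99))
(30, -130, 0.26, 16, array([ 0.498, -0.132,  0.084]), np.float64(0.87))
(30, -130, 0.26, 22, array([ 0.487, -0.145,  0.071]), np.float64(0.76))
(35, -130, 0.26, 8, array([ 0.511, -0.117,  0.11 ]), np.float64(0.9))
(35, -130, 0.26, 16, array([ 0.496, -0.133,  0.092]), np.float64(0.76))
(35, -130, 0.26, 22, array([ 0.485, -0.147,  0.081]), np.float64(0.66))
(40, -130, 0.26, 8, array([ 0.511, -0.116,  0.117]), np.float64(0.8))
(40, -130, 0.26, 16, arra
[... 1047 characters left out ...]
 0.3, 16, array([ 0.475, -0.159,  0.115]), np.float64(0.77))
(35, -130, 0.3, 22, array([ 0.464, -0.172,  0.104]), np.float64(0.69))
(40, -130, 0.3, 8, array([ 0.491, -0.14 ,  0.142]), np.float64(0.8))
(40, -130, 0.3, 16, array([ 0.476, -0.158,  0.127]), np.float64(0.68))
(40, -130, 0.3, 22, array([ 0.464, -0.172,  0.117]), np.float64(0.61))
(15, -130, 0.34, 8, array([ 0.464, -0.172,  0.105]), np.float64(1.13))
(15, -130, 0.34, 16, array([ 0.454, -0.184,  0.081]), np.float64(1.07))
(15, -130, 0.34, 22, array([ 0.446, -0.194,  0.064]), np.float64(1.02))
(20, -130, 0.34, 8, array([ 0.464, -0.172,  0.118]), np.float64(1.08))
(20, -130, 0.34, 16, array([ 0.453, -0.185,  0.095]), np.float64(1.01))
```

```bash
cat >> h.py <<'E'
def campose(manip,viewer,P,az,dist,el,up):
    w=viewer.get_calibration("wrist");T=R.from_quat(manip.current_tcp_rot())
    off=T.inv().apply(w['eye']-manip.current_tool_pos()); CR=T.inv()*R.from_quat(w['attitude'])
    e=np.radians(el);a=np.radians(az);dep=np.radians(el+up)
    C=P+dist*np.array([np.cos(e)*np.cos(a),np.cos(e)*np.sin(a),np.sin(e)])
    f=np.array([-np.cos(a),-np.sin(a),0]); z=f*np.cos(dep)+np.array([0,0,-np.sin(dep)])
    x=np.cross(f,[0,0,1.]); Rc=R.from_matrix(np.c_[x,np.cross(z,x),z]); Rt=Rc*CR.inv()
    return C-Rt.apply(off),Rt.as_quat()
E
python3 - <<'E'
from bench import manip, viewer
from h import *
import pickle
cs=viewer.get_calibration("scene")
print("hammer head",onz(cs,(135,320),.02),onz(cs,(125,260),.02), "block",onz(cs,(251,328),.02))
P=np.array([.5585,-.0575,.115])
t,q=campose(manip,viewer,P,-75,.30,20,18); print(t,q)
manip.move_pose(t,q)
c=viewer.get_calibration("wrist"); im=viewer.get_image("wrist")
pickle.dump(c,open("w1.pkl","wb")); cv2.imwrite("pics/w1.png",im[:,:,::-1])
print(manip.current_clock(),manip.current_tool_pos(),manip.current_force())
E
```

```text
hammer head [ 0.51186168 -0.26651113  0.02      ] [ 0.35811819 -0.16474528  0.02      ] block [ 0.69402631 -0.16412729  0.02      ]
[ 0.59401129 -0.18515031  0.0809941 ] [ 0.83099279  0.10994532 -0.07151057 -0.54060083]
2.0333 [ 0.59421917 -0.18689538  0.08205616] [-0.90222679 -0.26967349 -0.27689715]
```

View pics/w1.png

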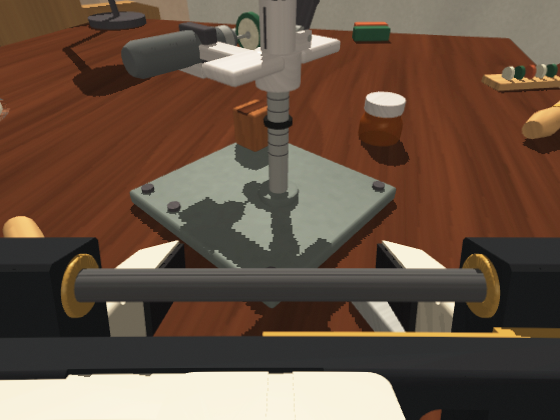

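The wrist view is clear. The hub's underside is near (278,90), the black ring near (278,123) and the post's foot near (279,190). There are also grey grooves on the post that could be mistaken for the ring. I'll zoom in.

```bash
python3 - <<'E'
import cv2
a=cv2.imread("pics/w1.png")
b=cv2.resize(a[0:200,190:390],None,fx=4,fy=4,interpolation=cv2.INTER_CUBIC)[:600]
cv2.imwrite("pics/w1c.png",b)
g=cv2.cvtColor(a,cv2.COLOR_BGR2GRAY)
for r in range(74,136): print(r,g[r,264:296:2])
E
```

```text
74 [115 112 108 109 120 125 125 124 123 122 124 124 122 121 119 117]
75 [111 108 113 117 127 129 127 125 124 122 122 124 122 120 119 118]
76 [108 117 121 124 126 129 128 125 124 123 121 121 123 121 120 119]
77 [118 122 124 125 125 129 128 126 124 124 122 121 122 120 120 117]
78 [123 122 125 124 125 127 130 128 125 124 123 121 119 119 118 116]
79 [122 123 125 125 124 125 129 129 126 125 123 121 119 118 117 116]
80 [120 124 123 125 125 125 128 128 128 125 124 122 120 120 117 114]
81 [121 125 124 125 126 124 126 129 128 126 124 123 121 121 118 115]
82 [120 123 123 125 125 125 125 129 129 127 124 123 122 120 119 117]
83 [121 123 124 124 126 125 124 128 129 128 125 123 122 120 119 116]
84 [121 122 126 123 126 124 124 125 127 129 127 123 123 120 119 116]
85 [122 121 126 124 124 124 124 124 126 127 128 126 124 121 119 117]
86 [121 122 124 125 124 126 126 124 125 126 126 126 124 122 120 118]
87 [123 121 124 127 123 126 126 124 124 124 127 127 124 124 123 119]
88 [124 123 123 125 124 125 126 125 124 123 125 126 125 123 122 119]
89 [122 122 121 125 125 124 126 125 125 124 124 125 125 123 118 1
[... 1937 characters left out ...]
23 [29 17 18 20 19 20 19 19 19 19 19 20 19 17 44 64]
124 [33 17 18 19 20 19 19 20 21 19 19 19 18 20 48 65]
125 [48 18 19 21 18 18 20 20 19 19 21 19 17 22 55 65]
126 [53 27 18 19 19 20 19 21 19 20 19 20 21 43 66 67]
127 [62 54 33 20 19 21 19 21 19 17 19 28 43 66 66 69]
128 [61 63 69 47 35 26 21 22 23 29 34 61 80 65 67 68]
129 [61 62 83 95 81 59 49 52 51 64 77 93 78 65 66 69]
130 [62 62 76 96 98 98 98 98 96 95 93 93 74 66 66 69]
131 [61 63 73 96 98 99 97 97 96 94 94 91 62 66 67 69]
132 [61 63 63 90 97 98 98 98 97 95 92 80 61 67 68 68]
133 [61 61 74 60 84 94 95 94 93 89 80 68 79 66 68 70]
134 [62 62 81 75 65 67 80 81 74 65 62 82 80 67 68 69]
135 [61 63 80 95 93 83 65 65 69 79 94 94 80 68 69 68]
```

View pics/w1c.png

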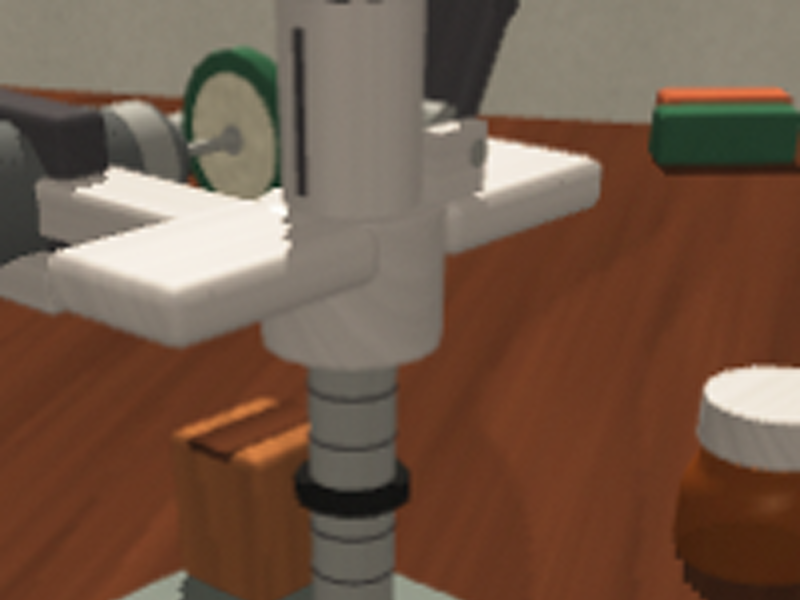

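```bash
python3 - <<'E'
from bench import manip, viewer
from h import *
import pickle
P=np.array([.5585,-.0575,.125])
t,q=campose(manip,viewer,P,-35,.34,22,15); print(t,q)
manip.move_pose(t,q)
c=viewer.get_calibration("wrist"); im=viewer.get_image("wrist")
pickle.dump(c,open("w2.pkl","wb")); cv2.imwrite("pics/w2.png",im[:,:,::-1])
print(manip.current_clock(),manip.current_tool_pos(),manip.current_force())
cv2.imwrite("pics/w2c.png",cv2.resize(im[0:200,180:380,::-1],None,fx=4,fy=4,interpolation=cv2.INTER_CUBIC)[:600])
g=cv2.cvtColor(im,cv2.COLOR_RGB2GRAY)
for r in range(84,160): print(r,g[r,258:302:3])
E
```

```text
[ 0.69518519 -0.15198465  0.11683961] [ 0.7388323   0.38455006 -0.25606796 -0.49058871]Traceback (most recent call last):
  File "<stdin>", line 6, in <module>
bench.PlanningError: the arm cannot take that pose within its joint ranges
```

```bash
python3 - <<'E'
from bench import manip, viewer
from h import *
import pickle
P=np.array([.5585,-.0575,.125])
for az in (-40,-45,-50,-55):
  for el,up in ((22,15),(30,15),(40,12)):
    t,q=campose(manip,viewer,P,az,.34,el,up)
    if manip.solve_ik(t,q) is not None:break
  else: continue
  break
print(az,el,t); manip.move_pose(t,q)
c=viewer.get_calibration("wrist"); im=viewer.get_image("wrist")
pickle.dump(c,open("w2.pkl","wb")); cv2.imwrite("pics/w2.png",im[:,:,::-1])
print(manip.current_clock(),manip.current_tool_pos(),manip.current_force())
cv2.imwrite("pics/w2c.png",cv2.resize(im[0:200,180:380,::-1],None,fx=4,fy=4,interpolation=cv2.INTER_CUBIC)[:600])
E
```

```text
-55 40 [ 0.6462346  -0.18105088  0.17405375]Traceback (most recent call last):
  File "<stdin>", line 11, in <module>
bench.PlanningError: the arm cannot take that pose within its joint ranges
```

```bash
python3 - <<'E'
from bench import manip, viewer
from h import *
P=np.array([.5585,-.0575,.149]); yaw=np.radians(-27.5)
ys=np.array([-np.sin(yaw),np.cos(yaw),0])
print(np.round(manip.current_q(),2))
for s in (1,-1):
    x=s*ys; z=np.array([0,0,-1.]); y=np.cross(z,x); q=R.from_matrix(np.c_[x,y,z]).as_quat()
    for zz in (.12,.15,.2):
        k=manip.solve_ik([P[0],P[1],zz],q); print(s,zz,None if k is None else np.round(k,2))
for az in (152,-28,-75):
  for el in (60,68,76):
    t,q=campose(manip,viewer,P,az,.33,el,12); k=manip.solve_ik(t,q); print(az,el,t.round(3),None if k is None else np.round(k,2))
E
```

```text
[ 0.94  1.38 -0.81  0.89 -0.06  1.84  0.62]
1 0.12 [ 0.72  0.55 -0.87  1.83  0.5   0.99  0.73]
1 0.15 [ 0.75  0.51 -0.9   1.81  0.46  1.05  0.76]
1 0.2 [ 0.79  0.46 -0.95  1.76  0.41  1.14  0.8 ]
-1 0.12 [ 0.08  0.4  -0.03  1.86  0.02  0.89 -2.01]
-1 0.15 [ 0.17  0.36 -0.14  1.83  0.06  0.95 -2.05]
-1 0.2 [ 0.35  0.33 -0.36  1.77  0.13  1.07 -2.11]
152 60 [ 0.452 -0.002  0.238] None
152 68 [ 0.464 -0.008  0.254] [ 0.95 -0.29 -1.03  2.22 -0.03  0.71 -2.15]
152 76 [ 0.477 -0.016  0.268] [ 1.12 -0.15 -1.16  2.07  0.    0.88 -2.11]
-28 60 [ 0.665 -0.113  0.238] [ 0.44  1.02 -0.65  0.74  0.27  2.    1.05]
-28 68 [ 0.653 -0.107  0.254] [ 0.56  0.91 -0.86  0.96  0.4   1.85  0.94]
-28 76 [ 0.64  -0.099  0.268] [ 0.63  0.77 -0.88  1.16  0.4   1.68  0.92]
-75 60 [ 0.591 -0.174  0.238] [ 0.95  0.8  -0.82  1.27  0.06  1.56  0.47]
-75 68 [ 0.587 -0.161  0.254] [ 0.93  0.68 -0.82  1.36  0.1   1.48  0.43]
-75 76 [ 0.583 -0.145  0.268] [ 0.9   0.57 -0.83  1.44  0.15  1.41  0.36]
```

```bash
python3 - <<'E'
from bench import manip, viewer
from h import *
import pickle
P=np.array([.5585,-.0575,.149])
t,q=campose(manip,viewer,P,-75,.36,60,12); manip.move_pose(t,q)
t,q=campose(manip,viewer,P,-28,.33,68,12); manip.move_pose(t,q)
manip.sleep(.1)
c=viewer.get_calibration("wrist"); im=viewer.get_image("wrist")
pickle.dump(c,open("w2.pkl","wb")); cv2.imwrite("pics/w2.png",im[:,:,::-1])
print(manip.current_clock(),manip.current_tool_pos(),manip.current_force())
E
```

```text
3.575 [ 0.65236784 -0.1099618   0.25070228] [-0.36220602 -0.10605167  0.59640594]
```

View pics/w2.png

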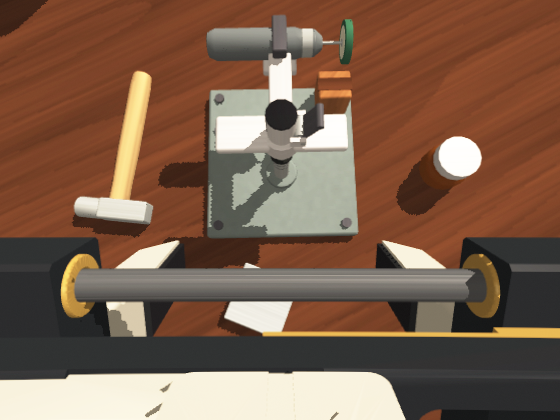

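The top view shows the wings spanning about (216–348, 115–152), the collar cap centred at (281,114) and the lever at (313,118), on the +y side. Next I'll measure the axis, the yaw and the heights.

```bash
python3 - <<'E'
from h import *
import pickle
a=cv2.imread("pics/w2.png")
cv2.imwrite("pics/w2c.png",cv2.resize(a[85:195,200:360],None,fx=5,fy=5,interpolation=cv2.INTER_CUBIC))
hsv=cv2.cvtColor(a,cv2.COLOR_BGR2HSV)
m=((hsv[...,2]>185)&(hsv[...,1]<60)).astype(np.uint8); m[:100]=0;m[165:]=0;m[:,:205]=0;m[:,360:]=0
for x in list(range(212,262,6))+list(range(326,354,4)):
    r=np.where(m[:,x])[0]; print(x,(r.min(),r.max()) if len(r) else None)
for y in range(112,160,4):
    r=np.where(m[y])[0]; print('y',y,(r.min(),r.max()) if len(r) else None)
g=cv2.cvtColor(a,cv2.COLOR_BGR2GRAY)
mm=((g<28)).astype(np.uint8);mm[:95]=0;mm[132:]=0;mm[:,:262]=0;mm[:,300:]=0
n,l,s,ce=cv2.connectedComponentsWithStats(mm);print(s,ce)
E
```

```text
212 None
218 (np.int64(116), np.int64(150))
224 (np.int64(116), np.int64(150))
230 (np.int64(116), np.int64(150))
236 (np.int64(106), np.int64(149))
242 (np.int64(101), np.int64(149))
248 (np.int64(100), np.int64(146))
254 (np.int64(100), np.int64(139))
260 (np.int64(100), np.int64(154))
326 (np.int64(114), np.int64(157))
330 (np.int64(114), np.int64(159))
334 (np.int64(114), np.int64(154))
338 (np.int64(114), np.int64(156))
342 (np.int64(114), np.int64(158))
346 (np.int64(112), np.int64(155))
350 (np.int64(117), np.int64(152))
y 112 (np.int64(238), np.int64(346))
y 116 (np.int64(217), np.int64(349))
y 120 (np.int64(216), np.int64(350))
y 124 (np.int64(216), np.int64(350))
y 128 (np.int64(216), np.int64(350))
y 132 (np.int64(216), np.int64(350))
y 136 (np.int64(216), np.int64(351))
y 140 (np.int64(216), np.int64(351))
y 144 (np.int64(216), np.int64(351))
y 148 (np.int64(216), np.int64(346))
y 152 (np.int64(308), np.int64(352))
y 156 (np.int64(257), np.int64(342))
[[     0      0    560    420 235200]] [[279.5 209.5]]
```

View pics/w2c.png

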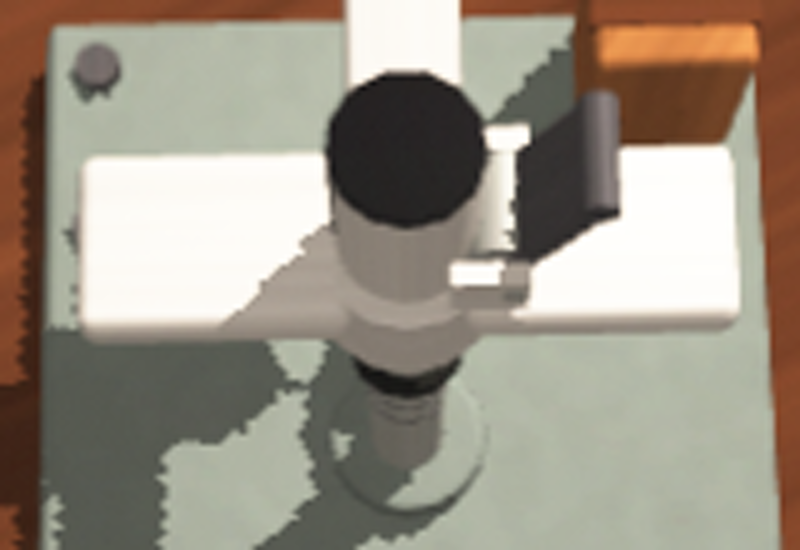

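```bash
python3 - <<'E'
from bench import viewer
from h import *
import pickle
c=pickle.load(open("w2.pkl","rb"));w1=pickle.load(open("w1.pkl","rb"))
U=lambda x,y:(200+x/5-.4,85+y/5-.4)
cs=viewer.get_calibration("scene");cd=viewer.get_calibration("side")
S=lambda x,y:(160+x/4-.375,165+y/4-.375); D=lambda x,y:(195+x/4-.375,195+y/4-.375)
rs=[ray(c,U(407,148)),ray(cs,S(266,136)),ray(cd,D(302,130))]
X,r=tri(rs);print("cap 3view",X.round(4),np.round(r,4))
for zt in (.147,.149,.151):
    k=[onz(c,U(*p),zt) for p in [(80,157),(735,146),(738,319),(80,329)]]
    print(zt,"len",np.linalg.norm(k[1]-k[0]),np.linalg.norm(k[2]-k[3]),"wid",np.linalg.norm(k[3]-k[0]),np.linalg.norm(k[1]-k[2]),"c",np.mean(k,0).round(4),
     "yaw",np.degrees(np.arctan2(*(k[1]-k[0])[1::-1]))-90,np.degrees(np.arctan2(*(k[2]-k[3])[1::-1]))-90, "cap",onz(c,U(407,148),zt+.036).round(4))
# heights from w1
for ax in ([.5585,-.0575],[.5585,-.0595],[.5575,-.0565],[.5605,-.0575]):
    ax=np.array(ax); d=w1['eye'][:2]-ax; d/=np.linalg.norm(d)
    def zat(p,r):
        e,v=ray(w1,p); P0=ax+r*d; s=((P0-e[:2])@d)/(v[:2]@d); Q=e+s*v; return Q[2], (Q[:2]-P0)@np.array([-d[1],d[0]])
    print(ax,"under",np.round(zat((278,91.8),.018),4),"ringtop(post)",np.round(zat((278,122.07),.009),4),"ringbot",np.round(zat((278,129.07),.0125),4),"foot",np.round(zat((279,191.5),.009),4))
E
```

```text
cap 3view [ 0.5581 -0.0569  0.1854] [0.0019 0.0009 0.0012]
0.147 len 0.12149791177410708 0.11995765256270643 wid 0.03340280667884313 0.03360492745111945 c [ 0.5554 -0.0561  0.147 ] yaw -27.29742298981482 -27.387652974942313 cap [ 0.555  -0.0561  0.183 ]
0.149 len 0.12070079927370755 0.11917064525550185 wid 0.033183660568730323 0.033384455285341716 c [ 0.5561 -0.0565  0.149 ] yaw -27.297422989814827 -27.387652974942277 cap [ 0.5558 -0.0565  0.185 ]
0.151 len 0.11990368677330798 0.11838363794829729 wid 0.03296451445861731 0.033163983119564006 c [ 0.5569 -0.0569  0.151 ] yaw -27.297422989814805 -27.3876529749423 cap [ 0.5567 -0.057   0.187 ]
[ 0.5585 -0.0575] under [ 0.1273 -0.0014] ringtop(post) [ 0.0992 -0.0015] ringbot [ 0.0947 -0.0015] foot [ 0.0296 -0.0007]
[ 0.5585 -0.0595] under [ 0.128  -0.0009] ringtop(post) [ 0.1001 -0.001 ] ringbot [ 0.0956 -0.001 ] foot [ 0.031  -0.0002]
[ 0.5575 -0.0565] under [ 0.1269 -0.0007] ringtop(post) [ 0.0987 -0.0008] ringbot [ 0.0941 -0.0008] foot [0.0288 0.    ]
[ 0.5605 -0.0575] under [ 0.1275 -0.0032] ringtop(post) [ 0.0995 -0.0033] ringbot [ 0.095  -0.0033] foot [ 0.03   -0.0025]
```

```bash
python3 - <<'E'
import cv2,numpy as np
g=cv2.cvtColor(cv2.imread("pics/w1.png"),cv2.COLOR_BGR2GRAY).astype(int)
for r in (80,83,86,94,104,116,122,124,126,150,160,170): print(r,list(enumerate(g[r,250:308],250))[4:20] if r>90 else list(enumerate(g[r,250:308],250))[2:12], '|',list(enumerate(g[r,250:308],250))[32:54])
print([ (r,g[r,279]) for r in range(180,200)])
E
```

```text
80 [(252, np.int64(100)), (253, np.int64(92)), (254, np.int64(87)), (255, np.int64(99)), (256, np.int64(111)), (257, np.int64(114)), (258, np.int64(117)), (259, np.int64(120)), (260, np.int64(121)), (261, np.int64(119))] | [(282, np.int64(125)), (283, np.int64(124)), (284, np.int64(124)), (285, np.int64(123)), (286, np.int64(122)), (287, np.int64(122)), (288, np.int64(120)), (289, np.int64(120)), (290, np.int64(120)), (291, np.int64(118)), (292, np.int64(117)), (293, np.int64(116)), (294, np.int64(114)), (295, np.int64(114)), (296, np.int64(114)), (297, np.int64(111)), (298, np.int64(110)), (299, np.int64(108)), (300, np.int64(95)), (301, np.int64(68)), (302, np.int64(69)), (303, np.int64(67))]
83 [(252, np.int64(66)), (253, np.int64(67)), (254, np.int64(66)), (255, np.int64(91)), (256, np.int64(110)), (257, np.int64(114)), (258, np.int64(118)), (259, np.int64(120)), (260, np.int64(121)), (261, np.int64(121))] | [(282, np.int64(128)), (283, np.int64(127)), (284, np.int64(125)), (285, np.int64(124)), (286, np.int64(123)), (287, np.int64(123)), (288, np.int64(122)), (289, np.int64(121)
[... 8046 characters left out ...]
np.int64(154)), (292, np.int64(154)), (293, np.int64(154)), (294, np.int64(154)), (295, np.int64(153)), (296, np.int64(153)), (297, np.int64(153)), (298, np.int64(153)), (299, np.int64(153)), (300, np.int64(153)), (301, np.int64(153)), (302, np.int64(152)), (303, np.int64(151))]
[(180, np.int64(98)), (181, np.int64(98)), (182, np.int64(98)), (183, np.int64(97)), (184, np.int64(98)), (185, np.int64(97)), (186, np.int64(98)), (187, np.int64(97)), (188, np.int64(97)), (189, np.int64(98)), (190, np.int64(98)), (191, np.int64(98)), (192, np.int64(97)), (193, np.int64(81)), (194, np.int64(66)), (195, np.int64(67)), (196, np.int64(67)), (197, np.int64(65)), (198, np.int64(66)), (199, np.int64(67))]
```

```bash
python3 - <<'E'
from bench import manip, viewer
from h import *
import pickle
P=np.array([.5572,-.057,.112])
w1=pickle.load(open("w1.pkl","rb"))
Rm=R.from_quat(w1['attitude'])
for z in (.097,.125): print("depth",Rm.inv().apply(np.array([.5572,-.057,z])-w1['eye']))
t,q=campose(manip,viewer,P,-75,.36,60,12); manip.move_pose(t,q)
t,q=campose(manip,viewer,P,-72,.27,13,13); print(t); manip.move_pose(t,q); manip.sleep(.3)
c=viewer.get_calibration("wrist"); im=viewer.get_image("wrist")
pickle.dump(c,open("w3.pkl","wb")); cv2.imwrite("pics/w3.png",im[:,:,::-1])
print(manip.current_clock(),manip.current_tool_pos(),manip.current_force())
cv2.imwrite("pics/w3c.png",cv2.resize(im[0:200,190:390,::-1],None,fx=4,fy=4,interpolation=cv2.INTER_CUBIC)[:600])
E
```

```text
depth [-0.00134434 -0.07688437  0.29725452]
depth [-0.00130049 -0.09887254  0.27991904]
[ 0.58589879 -0.14209202  0.06792484]
5.3083 [ 0.58680351 -0.14301616  0.07038518] [-0.46491091 -0.14374154 -0.35484041]
```

View pics/w3c.png

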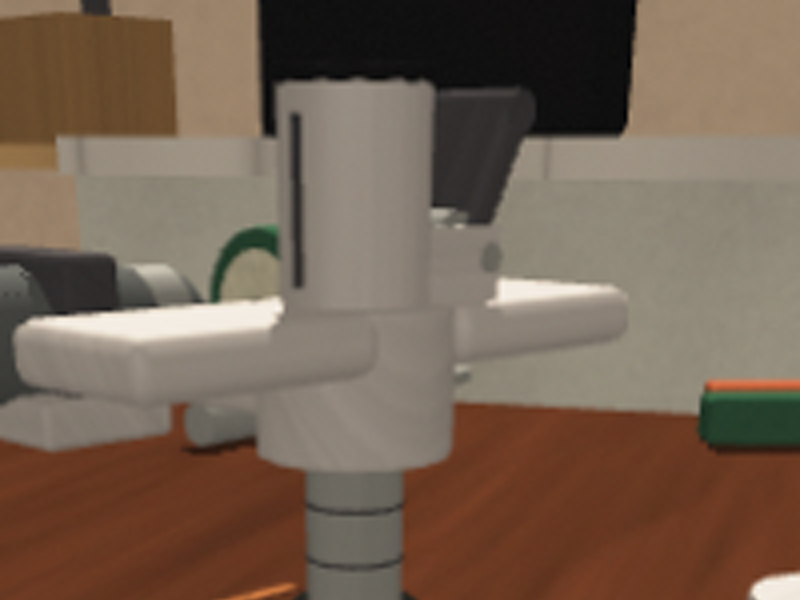

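This low view shows the collar top near row 20, the hub's underside near row 117 and the ring near row 150. The collar and hub together, 62 mm tall, give a vertical scale.

```bash
python3 - <<'E'
import cv2,numpy as np,pickle
from h import *
a=cv2.imread("pics/w3.png");g=cv2.cvtColor(a,cv2.COLOR_BGR2GRAY).astype(int)
cv2.imwrite("pics/w3d.png",cv2.resize(a[100:200,220:340],None,fx=6,fy=6,interpolation=cv2.INTER_CUBIC))
cols=[274,277,279,281,284]
for r in list(range(17,24))+list(range(72,80))+list(range(113,121))+list(range(140,166)): print(r,g[r,cols])
for r in (50,100,108,125,152,154,156): print(r,[(i,int(v)) for i,v in enumerate(g[r,250:308],250) if abs(int(g[r,i+1])-int(g[r,i-1]))>10])
E
```

```text
17 [18 17 17 17 17]
18 [17 15 17 17 17]
19 [14 42 72 43 15]
20 [ 94 106 124 106  92]
21 [142 143 141 142 137]
22 [142 143 142 142 137]
23 [141 143 142 142 137]
72 [140 140 139 141 136]
73 [141 141 139 141 137]
74 [140 140 139 140 137]
75 [140 140 139 141 136]
76 [140 141 139 141 135]
77 [129 130 129 129 127]
78 [122 122 124 125 129]
79 [126 127 128 130 135]
113 [136 134 133 133 134]
114 [135 135 134 134 132]
115 [134 136 133 133 132]
116 [132 136 134 133 132]
117 [125 128 126 124 124]
118 [107 111 109 105 102]
119 [105 105 106 103 102]
120 [105 106 106 103 102]
140 [ 99 101 101  99  96]
141 [66 75 76 75 59]
142 [88 76 81 79 89]
143 [105 106 105 103 102]
144 [105 105 104 102 102]
145 [105 105 105 102 102]
146 [105 105 104 102 102]
147 [105 104 104 102 101]
148 [105 105 105 102 101]
149 [106 104 105 102 102]
150 [105 105 105 102 103]
151 [105 105 104 102 101]
152 [101 102 102  98  96]
153 [56 77 76 54 36]
154 [20 19 21 20 19]
155 [21 20 21 22 22]
156 [20 21 22 22 21]
157 [20 21 21 21 21]
158 [21 21 23 20 20]
159 [21 21 20 21 23]
160 [36 34 35 37 49]
161 [105  93 104 102 102]
162 [105 1
[... 151 characters left out ...]
 63), (264, 43), (265, 79), (266, 117), (267, 129), (296, 118), (297, 95), (298, 46)]
100 [(306, 107)]
108 [(253, 83), (254, 102), (255, 118), (302, 106), (303, 83), (304, 71)]
125 [(266, 66), (267, 80), (268, 92), (289, 90), (290, 73)]
152 [(261, 73), (262, 54), (263, 19), (268, 27), (269, 55), (270, 75), (271, 87), (272, 98), (285, 95), (286, 78), (287, 54), (288, 40), (289, 19), (290, 29), (293, 28), (294, 53), (295, 73)]
154 [(257, 70), (258, 84), (259, 95), (260, 119), (261, 140), (262, 104), (263, 21), (293, 23), (294, 51), (295, 72)]
156 [(251, 45), (252, 67), (253, 107), (254, 126), (255, 133), (256, 142), (261, 139), (262, 113), (263, 55), (264, 19), (293, 27), (294, 53), (295, 71)]
```

View pics/w3d.png

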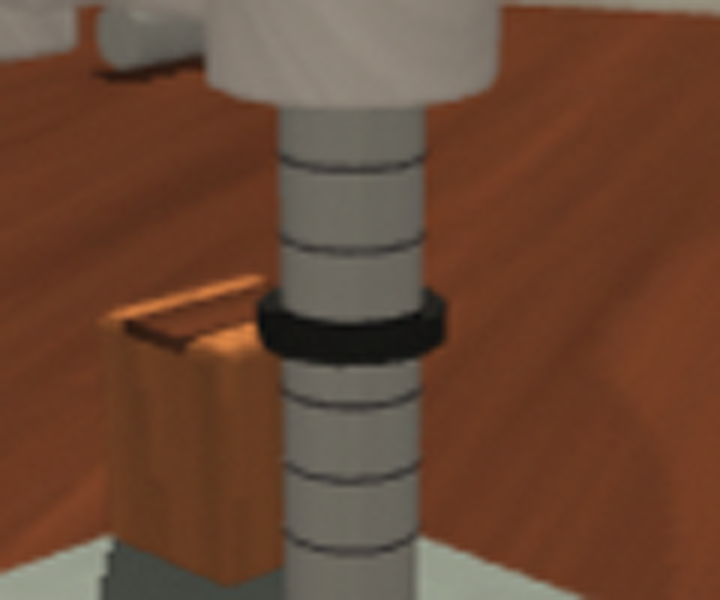

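```bash
python3 - <<'E'
from h import *
import pickle
c=pickle.load(open("w3.pkl","rb")); print(c['eye'])
def run(ax,pit=0):
    cc=dict(c); 
    if pit:
        r=R.from_quat(c['attitude']); cc['attitude']=(r*R.from_rotvec([np.radians(pit),0,0])).as_quat()
    ax=np.array(ax); d=cc['eye'][:2]-ax; d/=np.linalg.norm(d)
    def zat(p,r):
        e,v=ray(cc,p); P0=ax+r*d; s=((P0-e[:2])@d)/(v[:2]@d); Q=e+s*v; return Q[2]
    top=zat((279,19.45),.013);u=zat((279,117.3),.018);rt=zat((279,153.05),.009);rb=zat((279,160.35),.0125);ht=zat((279,77.2),.018)
    print(ax,pit,"top %.4f hubtop %.4f under %.4f rt %.4f rb+5 %.4f | top-u %.4f ht-u %.4f u-rt %.4f u-rb5 %.4f"%(top,ht,u,rt,rb+.005,top-u,ht-u,u-rt,u-rb-.005))
for ax in ([.5572,-.057],[.5585,-.0575],[.5572,-.054],[.5572,-.060]): run(ax)
run([.5572,-.057],1);run([.5572,-.057],-1)
E
```

```text
[ 0.63887239 -0.30647616  0.17635763]
[ 0.5572 -0.057 ] 0 top 0.1856 hubtop 0.1527 under 0.1269 rt 0.0989 rb+5 0.0994 | top-u 0.0587 ht-u 0.0257 u-rt 0.0281 u-rb5 0.0276
[ 0.5585 -0.0575] 0 top 0.1856 hubtop 0.1527 under 0.1271 rt 0.0991 rb+5 0.0996 | top-u 0.0585 ht-u 0.0256 u-rt 0.0280 u-rb5 0.0275
[ 0.5572 -0.054 ] 0 top 0.1858 hubtop 0.1524 under 0.1264 rt 0.0980 rb+5 0.0984 | top-u 0.0594 ht-u 0.0260 u-rt 0.0284 u-rb5 0.0279
[ 0.5572 -0.06  ] 0 top 0.1855 hubtop 0.1529 under 0.1275 rt 0.0997 rb+5 0.1003 | top-u 0.0580 ht-u 0.0254 u-rt 0.0278 u-rb5 0.0272
[ 0.5572 -0.057 ] 1 top 0.1900 hubtop 0.1570 under 0.1314 rt 0.1037 rb+5 0.1042 | top-u 0.0587 ht-u 0.0256 u-rt 0.0277 u-rb5 0.0272
[ 0.5572 -0.057 ] -1 top 0.1813 hubtop 0.1483 under 0.1225 rt 0.0940 rb+5 0.0945 | top-u 0.0588 ht-u 0.0259 u-rt 0.0285 u-rb5 0.0280
```

```bash
cat >> h.py <<'E'
YAW=np.radians(-27.4); XS=np.array([np.cos(YAW),np.sin(YAW),0]); YS=np.array([-np.sin(YAW),np.cos(YAW),0])
QD=R.from_matrix(np.c_[YS,np.cross([0,0,-1.],YS),[0,0,-1.]]).as_quat()
AX=np.array([.5572,-.0568,0]); CEN=AX+.0045*YS
E
python3 - <<'E'
from bench import manip, viewer,effector
from h import *
P=np.array([.5572,-.057,.149])
t,q=campose(manip,viewer,P,-75,.36,60,12); manip.move_pose(t,q)
manip.move_pose(CEN+[0,0,.235],QD); manip.sleep(.2)
p=manip.current_tool_pos(); print(p-CEN,manip.current_force(),manip.current_clock(),manip.current_finger_gap())
r=R.from_quat(manip.current_tcp_rot()); print((r*R.from_quat(QD).inv()).as_rotvec(degrees=True))
for n in("scene","side","wrist"): cv2.imwrite(f"pics/{n}3.png",viewer.get_image(n)[:,:,::-1])
a=cv2.imread("pics/scene3.png")[125:275,150:310];b=cv2.imread("pics/side3.png")[155:305,195:355]
cv2.imwrite("pics/h3.png",cv2.resize(np.hstack([a,b]),None,fx=2.5,fy=2.5,interpolation=cv2.INTER_CUBIC))
E
```

```text
[ 0.00038571 -0.00227107  0.23365726] [ 0.33936278 -0.28922906 -0.52918767] 7.1333 0.09186777223128319
[ 0.13622901  0.11890662 -0.28520465]
```

View pics/h3.png

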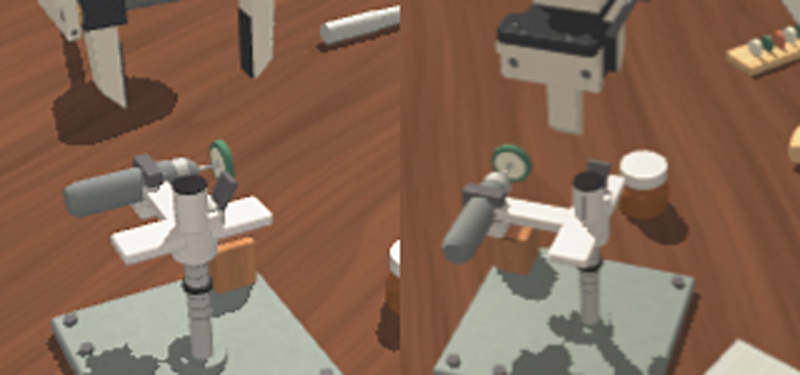

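View pics/wrist3.png

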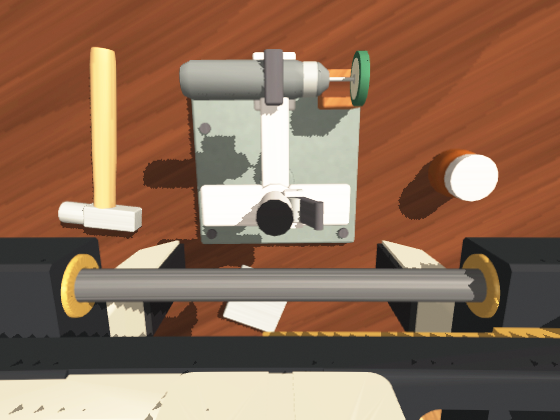

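```bash
python3 - <<'E'
from bench import manip, viewer
from h import *
import pickle
c=viewer.get_calibration("wrist");pickle.dump(c,open("w4.pkl","wb"))
a=cv2.imread("pics/wrist3.png")
g=cv2.cvtColor(a,cv2.COLOR_BGR2GRAY);m=((g<45)).astype(np.uint8);m[:195]=0;m[236:]=0;m[:,:252]=0;m[:,296:]=0
n,l,s,ce=cv2.connectedComponentsWithStats(m);i=1+np.argmax(s[1:,4]);print(s[i],ce[i])
cc=(s[i][0]+s[i][2]/2-.5,s[i][1]+s[i][3]/2-.5)
for z in (.185,.189): 
  k=onz(c,cc,z);print(z,k,"rel AX in stand:",(k-AX)@XS,(k-AX)@YS, "diam",np.linalg.norm(onz(c,(s[i][0]-.5,cc[1]),z)-onz(c,(s[i][0]+s[i][2]-.5,cc[1]),z)))
print("proj tcp",proj(c,[manip.current_tool_pos(),CEN+[0,0,.15]]))
for z in (.149,.153):
  k=[onz(c,p,z) for p in [(201,186),(350,184),(350,222),(201,226)]]
  mcen=np.mean(k,0)-AX; print(z,"wing centre rel AX",mcen@XS,mcen@YS,"yaw",[np.degrees(np.arctan2(*(k[u]-k[v])[1::-1]))-90 for u,v in((1,0),(2,3))],np.linalg.norm(k[1]-k[0]))
E
```

```text
[257 200  36  35 971] [274.1946447  217.27497425]
0.185 [ 0.55679905 -0.0568948   0.185     ] rel AX in stand: -0.00031233984855222726 -0.0002686790619440869 diam 0.02571418580128485
0.189 [ 0.55586317 -0.05633581  0.189     ] rel AX in stand: -0.001400483189491479 -0.00020309301487539676 diam 0.025288231974492724
proj tcp [[279.98301955 241.23459165]
 [281.00258282 206.02536969]]
0.149 wing centre rel AX -0.0008177653200495757 -1.2232250642398154e-05 yaw [np.float64(-26.816007714083554), np.float64(-26.003792740936923)] 0.11940716418969559
0.153 wing centre rel AX -0.0017574447579836797 4.114765879627031e-05 yaw [np.float64(-26.816007714083568), np.float64(-26.003792740936923)] 0.11768581810788567
```

The axis agrees to within 1 mm across views, and the cap and wing sizes match the given ones. Now I'll descend until the fingers touch the wings.

```bash
python3 - <<'E'
from bench import manip, viewer,effector
from h import *
b=np.array([-.0004,.0022,.0])
manip.servo_line(CEN+b+[0,0,.162],QD,vel=.08); manip.sleep(.1)
f0=np.array(manip.current_force());p=manip.current_tool_pos();print(manip.current_clock(),(p-CEN).round(4),f0.round(2))
z=.160
for i in range(16):
    manip.servo_line(CEN+b+[0,0,z],QD,vel=.03)
    p=manip.current_tool_pos();f=np.array(manip.current_force());print(round(z,4),(p-CEN).round(4),f.round(2))
    if f[2]-f0[2]>1.5: break
    z-=.0015
print(manip.current_clock())
E
```

```text
8.45 [1.000e-04 2.200e-03 1.626e-01] [-0.68  0.15  0.79]
0.16 [-0.0004  0.0021  0.16  ] [-0.43 -0.49  0.33]
0.1585 [-0.0005  0.0022  0.1584] [-0.61  0.04 -0.33]
0.157 [-0.0005  0.0022  0.1568] [0.32 0.29 0.54]
0.1555 [-0.0005  0.0022  0.1554] [-0.45 -0.76 -0.03]
0.154 [-0.0005  0.0022  0.1539] [0.17 0.38 0.51]
0.1525 [-0.0005  0.0022  0.1524] [-0.6   0.37  0.72]
0.151 [-0.0005  0.0022  0.1509] [ 0.21 -0.83 -0.27]
0.1495 [-0.0005  0.0022  0.1494] [ 0.66 -0.73 -0.52]
0.148 [-0.0005  0.0022  0.1479] [-0.29 -0.09 -0.48]
0.1465 [-0.0005  0.0022  0.1464] [-0.86  0.78  0.64]
0.145 [-0.0005  0.0022  0.1449] [-0.6   1.01 -0.73]
0.1435 [-0.0005  0.0022  0.1434] [ 0.04  0.66 -0.89]
0.142 [-0.0005  0.0022  0.1419] [ 0.09 -0.07  0.36]
0.1405 [-0.0005  0.0022  0.1404] [-0.45  1.2   0.44]
0.139 [-0.0005  0.0022  0.1389] [-0.03 -0.24  0.32]
0.1375 [-0.0005  0.0022  0.1374] [-0.12  0.37  0.24]
12.45
```

```bash
python3 - <<'E'
from bench import manip, viewer
from h import *
for n in("scene","side"): cv2.imwrite(f"pics/{n}4.png",viewer.get_image(n)[:,:,::-1])
a=cv2.imread("pics/scene4.png")[150:270,150:310];b=cv2.imread("pics/side4.png")[160:280,195:355]
cv2.imwrite("pics/h4.png",cv2.resize(np.hstack([a,b]),None,fx=2.5,fy=2.5,interpolation=cv2.INTER_CUBIC))
E
```

```text
(no output)
```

View pics/h4.png

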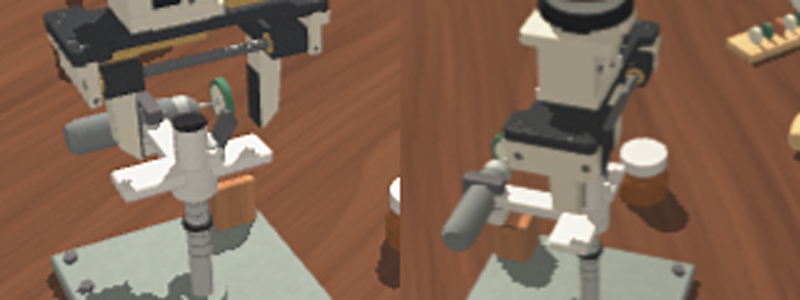

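```bash
python3 - <<'E'
from bench import manip, viewer
from h import *
p=np.array(manip.current_tool_pos());r=R.from_quat(manip.current_tcp_rot()); x=r.apply([1,0,0]);print(p,x,manip.current_q())
cs=viewer.get_calibration("scene");cd=viewer.get_calibration("side")
im=[cv2.imread("pics/scene4.png"),cv2.imread("pics/side4.png")]
out=[]
for c,a,(x0,y0) in zip((cs,cd),im,((150,150),(195,160))):
    a=cv2.resize(a[y0:y0+120,x0:x0+160],None,fx=5,fy=5,interpolation=cv2.INTER_CUBIC)
    for s,col in((.046,(0,0,255)),(-.046,(255,0,0)),(0,(0,255,0))):
        u=proj(c,[p+s*x])[0]; cv2.circle(a,(int((u[0]-x0+.5)*5),int((u[1]-y0+.5)*5)),4,col,-1)
    for s in(.06,-.06):
        u=proj(c,[AX+s*YS+[0,0,.149]])[0]; cv2.circle(a,(int((u[0]-x0+.5)*5),int((u[1]-y0+.5)*5)),4,(255,0,255),-1)
    out.append(a)
cv2.imwrite("pics/h5.png",out[0]);cv2.imwrite("pics/h6.png",out[1])
E
```

```text
[ 0.55886592 -0.05059906  0.13749093] [ 4.60154545e-01  8.87838833e-01 -1.97531592e-05] [ 0.76300225  0.55390573 -0.95110687  1.81930631  0.51923748  1.04109209
  0.70167866]
```

View pics/h5.png

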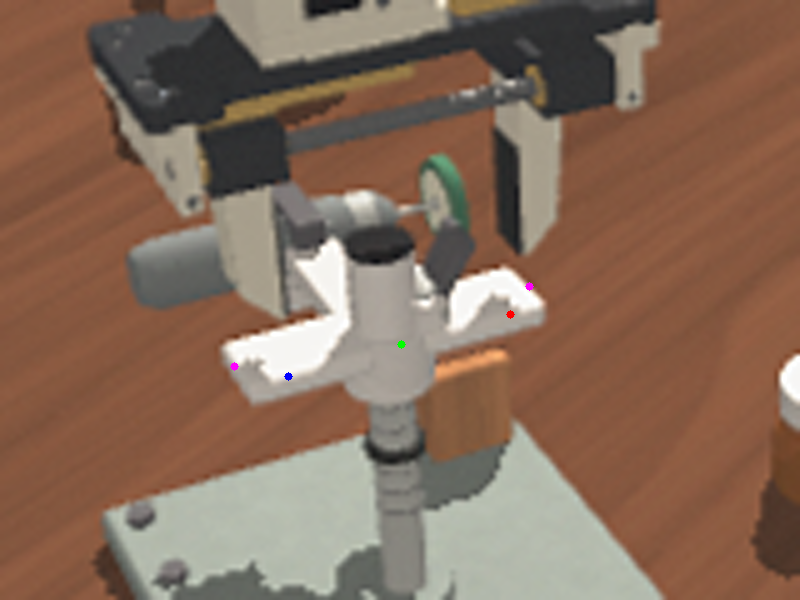

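View pics/h6.png

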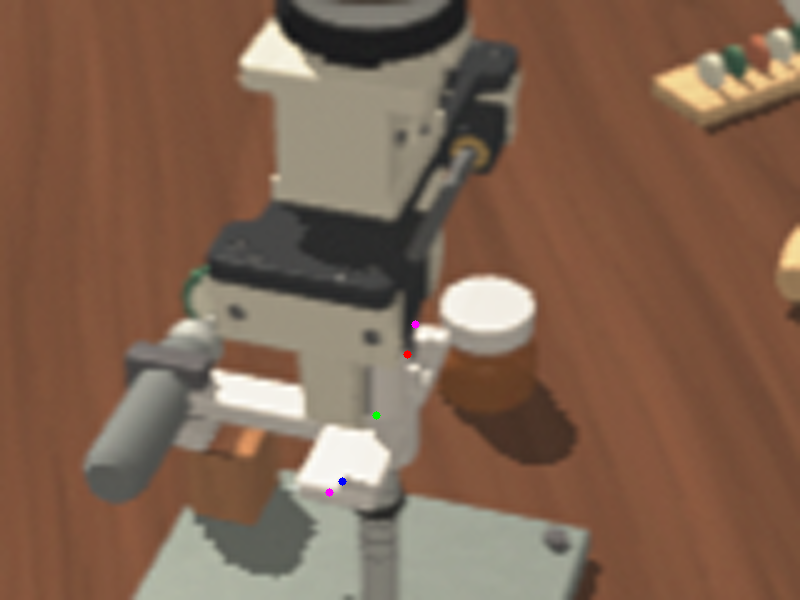

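```bash
python3 - <<'E'
from bench import manip, viewer
from h import *
import pickle
p=np.array(manip.current_tool_pos());r=R.from_quat(manip.current_tcp_rot())
cs=viewer.get_calibration("scene");cd=viewer.get_calibration("side")
X,e=tri([ray(cs,(150+285/5-.4,150+314/5-.4)),ray(cd,(195+333/5-.4,160+425/5-.4))]);print(X,e,"in tool",r.inv().apply(X-p))
w=viewer.get_calibration("wrist");print("wrist cam in tool",r.inv().apply(w['eye']-p))
# collar cap check in wrist now
cv2.imwrite("pics/wrist5.png",viewer.get_image("wrist")[:,:,::-1])
print(proj(w,[AX+[0,0,.1854],p]))
E
```

```text
[ 0.53527204 -0.08652953  0.16302687] [np.float64(0.00117025935132081), np.float64(0.0011702593513207315)] in tool [-0.0427578  -0.00441427 -0.02553505]
wrist cam in tool [ 9.77141135e-05 -6.70630807e-02 -1.91971184e-01]
[[265.84846267 279.74470714]
 [279.93311886 241.25126765]]
```

View pics/wrist5.png

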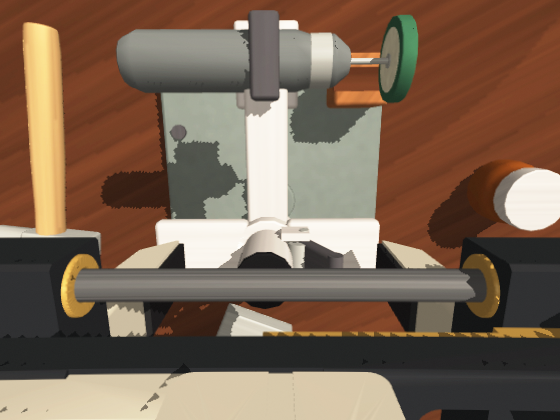

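The fingertips triangulate about 25 mm above the reported TCP with the jaws open. I need to know whether they extend as they close, so I'll test that in free air above the collar before pressing.

```bash
python3 - <<'E'
from bench import manip, viewer,effector
from h import *
manip.servo_line(CEN+[0,0,.245],QD,vel=.2)
for n in("scene","side"): cv2.imwrite(f"pics/{n}6.png",viewer.get_image(n)[:,:,::-1])
t=manip.current_clock();effector.close(f_grip=15);print(manip.current_clock()-t,manip.current_finger_gap(),manip.current_tool_pos())
for n in("scene","side"): cv2.imwrite(f"pics/{n}7.png",viewer.get_image(n)[:,:,::-1])
t=manip.current_clock();effector.open_jaws();print(manip.current_clock()-t,manip.current_clock(),manip.current_tool_pos())
R_=[]
for k in "67":
    a=cv2.imread(f"pics/scene{k}.png")[100:220,150:310];b=cv2.imread(f"pics/side{k}.png")[130:250,195:355];R_.append(np.hstack([a,b]))
cv2.imwrite("pics/h7.png",cv2.resize(np.vstack(R_),None,fx=2.5,fy=2.5,interpolation=cv2.INTER_CUBIC))
E
```

```text
1.4415999999999993 0.0006048813310631508 [ 0.55927737 -0.05282154  0.2450098 ]
1.458400000000001 16.3917 [ 0.55926839 -0.05280332  0.24499605]
```

View pics/h7.png

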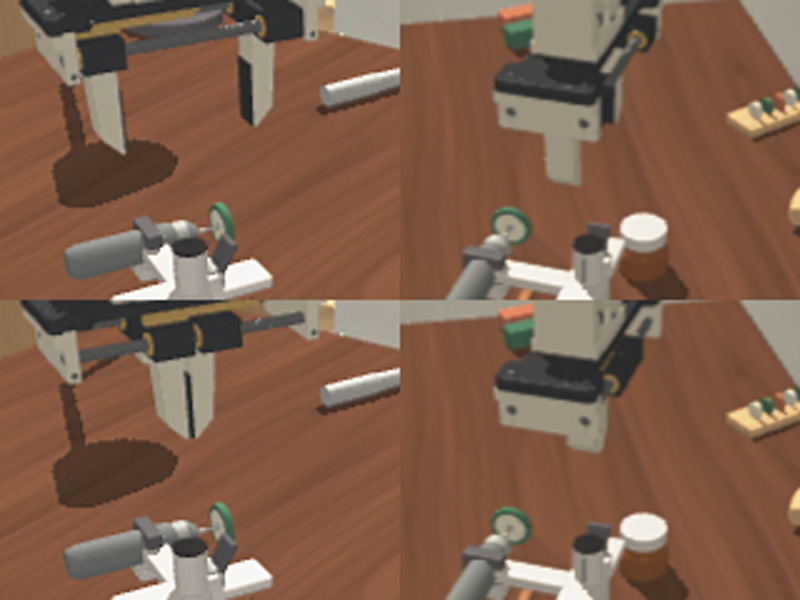

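```bash
python3 - <<'E'
from bench import manip, viewer
from h import *
p=np.array(manip.current_tool_pos());r=R.from_quat(manip.current_tcp_rot())
cs=viewer.get_calibration("scene");cd=viewer.get_calibration("side")
print(proj(cs,[p]),proj(cd,[p]))
X,e=tri([ray(cs,(225.,154.8)),ray(cd,(270.5,189.5))]);print("closed tip",X,e,r.inv().apply(X-p))
X,e=tri([ray(cs,(199.8,161)),ray(cd,(266,203))]);print("open -y",X,e,r.inv().apply(X-p))
print(tri([ray(cs,(225.5,198)),ray(cd,(270.3,227.3))]))
for k,(x0,y0,x1,y1) in {"scene7":(190,110,270,180),"side7":(230,150,310,220)}.items():
    cv2.imwrite(f"pics/{k}z.png",cv2.resize(cv2.imread(f"pics/{k}.png")[y0:y1,x0:x1],None,fx=7,fy=7,interpolation=cv2.INTER_CUBIC))
E
```

```text
[[225.45566286 169.14973444]] [[269.50679402 202.46605965]]
closed tip [ 0.56167411 -0.0532053   0.27516826] [np.float64(0.0009676614038935257), np.float64(0.0009676614038935425)] [ 0.00075005  0.00232135 -0.03017217]
open -y [ 0.54507998 -0.09946714  0.2762134 ] [np.float64(0.0001967273319020999), np.float64(0.0001967273319021313)] [-0.0479587   0.00887744 -0.03121699]
(array([ 0.55912663, -0.05897977,  0.1867904 ]), [np.float64(0.0007533725146642676), np.float64(0.000753372514664329)])
```

View pics/scene7z.png

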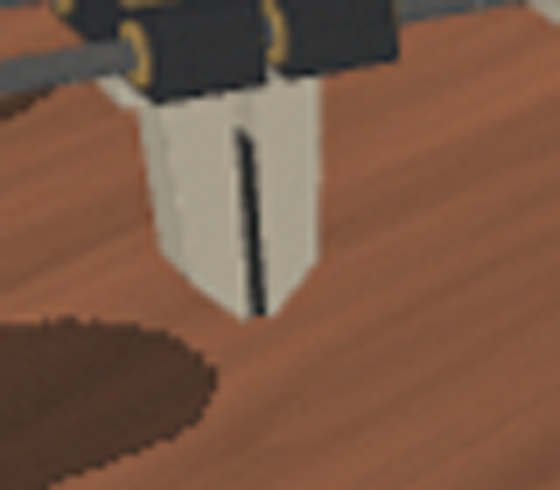

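View pics/side7z.png

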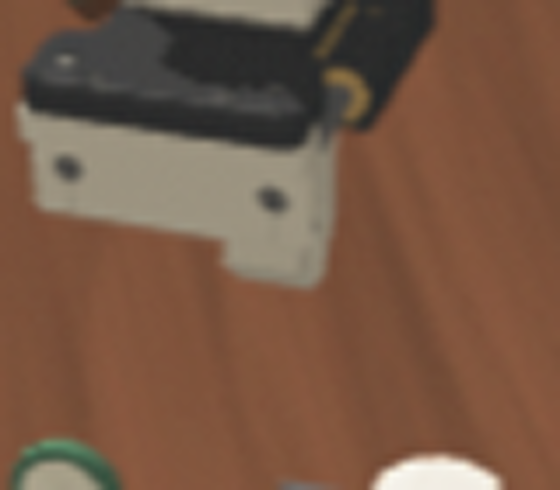

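The tips keep their height as the jaws move: shut and open they both read about 27–30 mm above the reported TCP. I'll allow for that by using contact as the height reference.

```bash
python3 - <<'E'
from bench import manip, viewer,effector
from h import *
F=lambda n=12: np.mean([manip.current_force() for _ in range(n)],0)
manip.servo_line(CEN+[0,0,.133],QD,vel=.16)
t=manip.current_clock();f0=F();print(manip.current_clock()-t,f0.round(2))
z=.131;hit=False
while z>.112:
    manip.servo_line(CEN+[0,0,z],QD,vel=.05);f=F();print("%.4f"%z,round(manip.current_tool_pos()[2],5),f.round(2))
    if f[2]-f0[2]>1.2: hit=True;break
    z-=.002
if hit:
    for zz in np.arange(z+.002,z-.0001,-.0005):
        manip.servo_line(CEN+[0,0,zz],QD,vel=.05);print("fine %.4f"%zz,round(manip.current_tool_pos()[2],5),F().round(2))
print(manip.current_clock(),(manip.current_tool_pos()-CEN).round(4))
E
```

```text
0.0 [-0.28  0.24 -0.17]
0.1310 0.1317 [-0.6   0.36 -0.65]
0.1290 0.12901 [ 0.27  0.58 -0.56]
0.1270 0.12683 [-0.29  0.67 -0.29]
0.1250 0.12481 [0.16 0.42 0.4 ]
0.1230 0.12285 [-0.01 -0.08 -0.44]
0.1210 0.12083 [-0.55  0.3  -0.63]
0.1190 0.11897 [-0.1  -0.47 -0.41]
0.1170 0.1171 [-1.33 -0.62  3.25]
fine 0.1190 0.11899 [0.66 0.75 1.06]
fine 0.1185 0.11858 [-0.51 -0.7   2.86]
fine 0.1180 0.11802 [-1.16 -0.45  3.64]
fine 0.1175 0.11749 [-1.54  0.39  3.27]
fine 0.1170 0.11695 [-0.31 -0.68  2.3 ]
20.4917 [-0.     -0.      0.1169]
```

```bash
python3 - <<'E'
from bench import manip, viewer,effector
from h import *
F=lambda n=12: np.mean([manip.current_force() for _ in range(n)],0)
manip.servo_line(CEN+[0,0,.0909],QD,vel=.06); manip.sleep(.15)
print(manip.current_clock(),(manip.current_tool_pos()-CEN).round(5),F().round(2))
for n in("scene","side"): cv2.imwrite(f"pics/{n}8.png",viewer.get_image(n)[:,:,::-1])
a=cv2.imread("pics/scene8.png");b=cv2.imread("pics/side8.png")
cv2.imwrite("pics/h8.png",np.hstack([cv2.resize(a[190:290,190:270],None,fx=5,fy=5,interpolation=cv2.INTER_CUBIC),cv2.resize(b[205:305,230:310],None,fx=5,fy=5,interpolation=cv2.INTER_CUBIC)]))
E
```

```text
21.225 [ 1.000e-05 -4.000e-05  9.106e-02] [-2.64 -1.08  6.52]
```

View pics/h8.png

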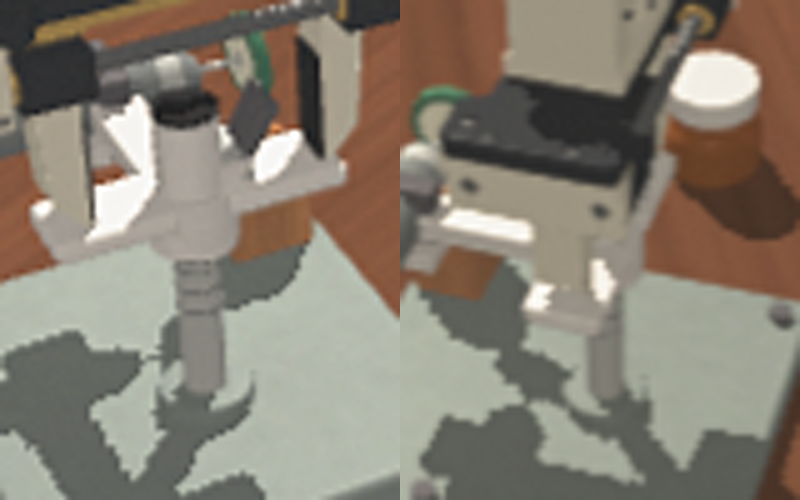

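```bash
python3 - <<'E'
from bench import viewer
from h import *
cs=viewer.get_calibration("scene");cd=viewer.get_calibration("side")
g=[cv2.cvtColor(cv2.imread(f"pics/{n}.png"),cv2.COLOR_BGR2GRAY).astype(int) for n in("scene0","scene8")]
print(proj(cs,[AX+[0,0,.095],AX+[0,0,.0234]]))
for r in list(range(222,258)): print(r,g[0][r,226:234],'|',g[1][r,226:234])
def front(c,r,z):
    d=c['eye'][:2]-AX[:2];d/=np.linalg.norm(d);return proj(c,[np.r_[AX[:2]+r*d,z]])[0].round(2)
for rt in (.094,.095,.096): print(rt,"hub edge level",front(cs,.018,rt),"ring bottom",front(cs,.0125,rt-.005),"ringtop@post",front(cs,.009,rt),"hub raised",front(cs,.018,rt+.028))
E
```

```text
[[228.57422783 237.68568817]
 [230.85911901 266.04801025]]
222 [161 162 160 157 158 156 155 151] | [166 167 165 163 160 157 154 150]
223 [160 161 161 160 160 156 154 153] | [165 166 166 162 161 158 154 152]
224 [160 159 159 158 157 156 154 151] | [165 165 166 162 160 159 154 150]
225 [160 160 159 158 157 155 155 151] | [165 166 167 163 160 158 154 151]
226 [158 158 158 156 156 156 154 152] | [166 168 166 165 160 159 154 150]
227 [159 160 158 159 157 156 155 154] | [166 167 165 164 160 158 155 152]
228 [163 161 160 158 158 158 157 159] | [165 167 166 163 162 159 156 152]
229 [164 164 163 162 162 163 144 118] | [168 167 166 165 164 157 152 150]
230 [156 157 152 148 144 129 111  95] | [157 157 157 153 153 152 156 155]
231 [125 135 125 111 127 108 114 100] | [156 157 157 160 160 158 157 155]
232 [119 118 117 124 132 126 124 102] | [160 160 160 160 161 158 157 155]
233 [130 131 130 133 132 132 125 102] | [161 162 161 160 159 159 157 156]
234 [134 134 133 133 134 132 117  94] | [160 162 162 160 160 160 158 156]
235 [130 135 134 136 114 126 126 100] | [160 162 162 162 162 161 158 156]
236 [
[... 1269 characters left out ...]
 122] | [127 128 128 129 130 130 128 124]
254 [134 130 133 132 132 134 132 127] | [126 134 135 134 133 135 133 126]
255 [130 130 133 132 131 134 131 127] | [125 134 134 133 133 134 133 128]
256 [136 129 132 132 132 133 131 128] | [126 133 133 133 133 132 132 128]
257 [136 129 132 133 133 133 130 128] | [125 132 133 134 134 134 132 129]
0.094 hub edge level [229.04 243.47] ring bottom [229.07 243.88] ringtop@post [228.82 240.76] hub raised [228.09 231.61]
0.095 hub edge level [229.01 243.05] ring bottom [229.04 243.46] ringtop@post [228.79 240.34] hub raised [228.05 231.18]
0.096 hub edge level [228.97 242.63] ring bottom [229.01 243.05] ringtop@post [228.75 239.93] hub raised [228.02 230.75]
```

The checks of the pressed height agree to about half a millimetre. I'll trim to 28.2 mm, then close on the lever while holding.

```bash
python3 - <<'E'
from bench import manip, viewer,effector
from h import *
F=lambda n=12: np.mean([manip.current_force() for _ in range(n)],0)
manip.servo_line(CEN+[0,0,.0905],QD,vel=.03); manip.sleep(.1)
print(manip.current_clock(),(manip.current_tool_pos()-CEN).round(5),F().round(2))
effector.close(f_grip=22); 
print(manip.current_clock(),(manip.current_tool_pos()-CEN).round(5),F().round(2),manip.current_finger_gap())
manip.sleep(.2)
print((manip.current_tool_pos()-CEN).round(5),F().round(2),manip.current_finger_gap())
for n in("scene","side","wrist"): cv2.imwrite(f"pics/{n}9.png",viewer.get_image(n)[:,:,::-1])
a=cv2.imread("pics/scene9.png");b=cv2.imread("pics/side9.png")
cv2.imwrite("pics/h9.png",np.hstack([cv2.resize(a[190:290,190:270],None,fx=5,fy=5,interpolation=cv2.INTER_CUBIC),cv2.resize(b[205:305,230:310],None,fx=5,fy=5,interpolation=cv2.INTER_CUBIC)]))
g=cv2.cvtColor(a,cv2.COLOR_BGR2GRAY)
for r in range(238,246): print(r,g[r,226:234])
E
```

```text
21.675 [ 4.000e-05 -8.000e-05  9.073e-02] [-2.17 -1.65  6.42]
22.5917 [ 0.00089 -0.00027  0.09076] [ 1.13 -1.59  3.06] 0.03578095433019298
[ 0.00088 -0.00031  0.09071] [ 2.66 -1.97  2.43] 0.03588346894636187
238 [161 161 161 159 160 159 158 155]
239 [163 161 160 160 159 158 157 154]
240 [165 164 163 161 159 159 159 160]
241 [164 166 166 165 164 163 163 143]
242 [152 143 140 133 146 129 135 107]
243 [133 135 132 130 136 132 130 114]
244 [108 109 118 122 123 110 127 120]
245 [126 129 131 132 131 128 131 123]
```

View pics/h9.png

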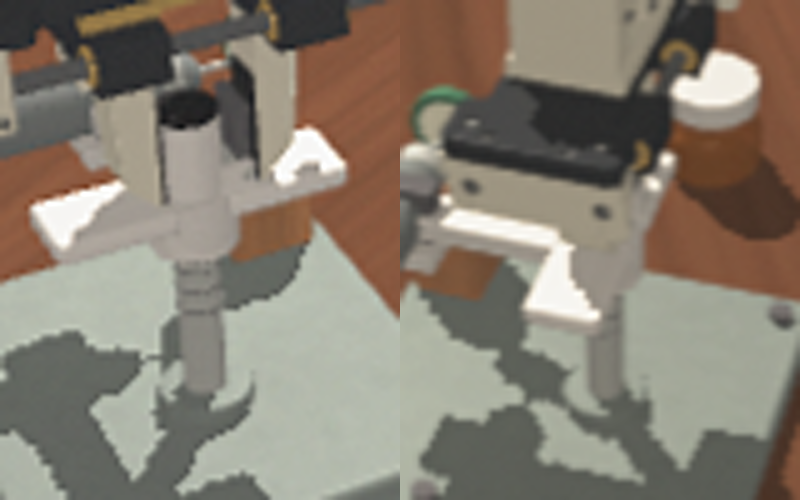

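View pics/wrist9.png

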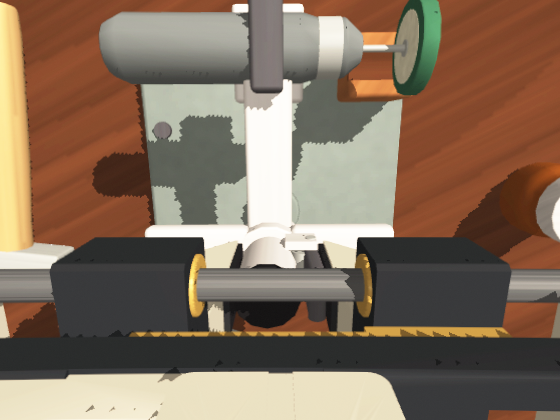

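The finger gap is 35.9 mm, which is the shut span of about 36 mm. The slide height hasn't changed, and the hub edge in the scene view sits at about row 242.3, against about 242.3 expected when level. I'm handing it in.

```bash
python3 - <<'E'
from bench import manip
print(manip.current_clock(),manip.current_tool_pos(),manip.current_finger_gap(),manip.current_force())
manip.hand_in()
E
```

```text
22.9417 [ 0.56015443 -0.05308008  0.0907387 ] 0.03607832125370481 [ 2.99772021 -2.81359024  2.24358306]
the job is handed in; nothing more can be done
```

I pressed the slide down about 28.2 mm by both wings with the lever open, then closed the jaws on lever and collar at that height. I handed the job in at 22.9 s with the hand still holding; no verdict came back.

**What the last checks showed**
- **Lever:** the finger gap was 35.9–36.1 mm, matching the shut span of about 36 mm. The pictures show the lever upright against the collar.
- **Height during closing:** the tool height stayed within 0.1 mm.
- **Level with the ring:** in the scene camera, the hub edge sat at about row 242.3, where I expected it for "level". My estimates of the ring's depth ranged from 27.2 to 28.5 mm, so the height is good to about 0.5–1 mm.
- **Bystanders:** the jar, block and hammer were not touched.

**What disagreed**
- **Fingertip height:** the real fingertips sit about 30 mm above the reported TCP, both open and shut. My first descent therefore found no contact. I used the touch on the wings as the height reference instead.
- **Camera heights:** the wrist camera read heights 3–4 mm above the fixed cameras, so I used only height differences from it.
- **Small shift on closing:** the hand moved sideways about 0.9 mm. At the end it still pressed down with about 2.2 N, and the sideways force was about 4 N.

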